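# Refit the upper burr of the coffee grinder

## Robot

A 7-joint arm with a two-finger parallel gripper is mounted at the origin on the work surface. World frame = base frame: x ahead of the robot, y to its left, z up, the work surface at z = 0. Lengths are in mm, angles in rad, forces in N, time in s.
With the tool pointing down it reaches from about 350 to 900 mm from the base axis. Payload 8.1 kg.
Tool frame: the origin (TCP) lies midway between the tips of the shut fingers; the grasp point (between the pads) lies 19 mm behind it; z points along the fingers, y is the line along which they close (so a half turn about z gives the same grasp; the last joint's range is limited). The gripper opens to 85 mm and grips with 20 to 120 N. Pads are 22 mm wide; open, the fingers measure 114 mm over their backs; the gripper's body (76 mm by 85 mm) begins 54 mm behind the grasp point. The pads swing forward as they close: fully open they stand 13 mm farther back than shut.
Start: joints at [-1.405, 0.434, 0.025, 1.573, -0.012, 1.134, -0.075], TCP at [166.012, 602.564, 195.023] pointing down, gripper open.
Joint ranges: [-2.62, 2.62], [-0.44, 2.09], [-1.27, 1.32], [0.08, 2.57], [-1.32, 4.46], [0.12, 2], [-2.74, 2.74]. Speed limits (rad/s): [2.22, 2.22, 3.01, 3.01, 3.14, 3.14, 3.14].

## Interface

Orientations are given as a rotation vector (axis times angle).
In Python, from rig import arm gives the robot as it stands.
- The arm moves only by the tool carry_out, never from a script. Its argument "rows" is a list of rows, each a list of 3 entries, a list of its own where there are three numbers: the closure, from 0 (fully open) to 1 (shut), then the shift along the tool's x, y, z in m, then the turn about the tool's z in rad. A call has 1 to 12 rows; each row is the pose to reach, as a shift and turn from the pose commanded when the call began, along the tool's axes at that moment; what a row does not reach only later rows make up. A row lasts 1/8 s, in which the tool goes at most 62.5 mm and 10.7 degrees, less where a joint would pass 70% of its speed; a pose out of reach is approached as far as the arm can. A call with a gripper value outside its range is refused whole. The fingers move at their own pace and stop on an object; "newtons" is the grip in N (left out, the last holds). Time passes only in rows, so rows that repeat a pose let the fingers close. It gives the time, the measured TCP pose, the force, the opening and the grip force at its end, in the units of the state.
- arm.read_state(): the state, without advancing time (a new reading comes with each control period).
- arm.camera(name): name is "side" or "top" or "wrist"; returns the picture (420x560x3 uint8, blue, green, red); there is no depth.
- arm.calibration(name): a dict with "camera_matrix" (3x3 intrinsics, pixels), "cam_to_world" (4x4, takes a point from camera to world coordinates). Camera axes: x right, y up, looking along -z (the intrinsics and any distortion apply to the point x, -y, -z); pixel columns grow to the right and rows downward; lengths in mm; the calibration is good to about 2 mm. A picture is of the moment at which its call begins: read the wrist's pose just before it. calibration takes no time and is no camera call; for the wrist camera it gives the pose at the moment of the call.
- arm.sign_off(): hands the job in; it is judged then, once.
Trained networks look in the newest picture that a camera, given by its name, has taken for a name from the list of things; names that differ only in an ending like _2 or _b are one class to them, and where a whole thing is asked for, a point or a joint stands for the part that bears it (a point fixed in the world has none). Each returns a list of dicts, best first, with "conf" (0 to 1); they miss things now and then, are a little off and sometimes report something else, mostly with a low value. They report only what shows in the picture. A call takes as long as a camera call. They do not tell look-alikes from the thing itself.
- arm.find_in(camera, thing): "point" ([x, y, z] in mm, in world coordinates, good to about 4 mm: the middle of the surface that is visible of it).
- arm.silhouettes(camera, thing): "mask" (420x560 bool, what is visible of it).
The state is a dict: "clock": time; "joints": joint angles; "qvel": joint speeds; "joint_torque": joint torques, N m; "tcp_pos": TCP position; "orientation": TCP orientation; "ft_force": force on the tool from outside, world axes, zero at the start; "torque": the same for the moment, N m; "width": finger opening in mm; "grip_force": force on a finger pad.
Only numpy, scipy, OpenCV 4.12 (cv2) and the standard library are available. Lean on these libraries where they do the work, as an engineer would, in place of code of your own. Each camera call takes 0.05 s, during which the arm holds its last target. There are 200 camera calls.

## Task

The coffee grinder on the dining table has been cleaned: put its upper burr back. Take the burr by its bridge handle, set it into the grinder's throat and turn it under light pressure until its three lugs drop into the slots of the adjusting ring and its flange lies down flush; only then turn it clockwise, taking the ring along, until the ring is at its stop, and let go. Never force it, and leave the mug, the hopper and the brush where they are.

Things in the scene. Friction and masses are not known exactly. Their poses are not given: they have to be found in the camera images.
- grinder: Burr grinder, hopper off, fixed on the table: dark steel column, head 132 mm across, foot 144 mm, flat top 190 mm up, glass grounds drawer and dial on its front. Origin on the table under its axis; x from front to back, z up. In the middle of its top is the round open throat, with the aluminium adjusting ring around it.
- throat (a point): Middle of the throat on the grinder's axis, level with its flat top and the ring's top face (190 mm up); axes as grinder. The ring: outside 89 mm, 12 mm thick, bore 63 mm, three slots 12 mm wide, 120 degrees apart, cut through it from the bore to radius 37 mm. One slot is within 28 degrees either side of +x; its exact angle varies and is not measured. Chamber free to 36 mm down.
- ring (a joint): Angle the adjusting ring has been turned clockwise (from above) in the grinder, rad: starts between 0 and 0.2, stop at 0.80. It says nothing of where the slots are. Stiff (about 0.3 N m), stays where left. Turning the burr on top of the ring with up to about 8 N pressure leaves it still; pressing harder drags it along.
- burr: Upper burr in its black carrier, about 0.22 kg, 65 mm high, starts upright on the table. Origin at the centre of its lower end, z up, x along its grip bar. It is open in the middle, so the grinder's cone burr passes up inside it.
- burr_handle (a point): Middle of the grip bar of the burr's bridge handle, 58 mm above the burr's lower end, 34 mm above its flange's underside. The bar is 60 mm long (x), 10 mm thick (y), 14 mm high, open beneath, on a post at each end. Axes as burr.
- burr_flange (a point): Centre of the underside of the burr's flange, a disc 78 mm across, 4 mm thick; axes as burr. Below it a round neck, 60 mm across, goes 24 mm down, the last 10 mm tapering to 50 mm. Three lugs, 9 mm wide, stand out to radius 35 mm from the flange to 10 mm below it: one at +x, others 120 degrees apart. With lugs on the ring it is 10 mm above the ring; in the slots it lies on it.
- mug_mid (a point): Half-way up the axis of a blue ceramic mug, 80 mm across, 92 mm high, handle on its +y side, on the table; leave it alone.
- hopper_mid (a point): Half-way up the axis of the grinder's clear plastic bean hopper, 124 mm across at the top, 115 mm high, on the table; leave it alone.
- brush: Cleaning brush, 160 mm long, lying along its x on the table; leave it alone.
Not all that is in view belongs to the job. Of the things like the burr, leave any that is green, turquoise or yellow; of the rest the larger one is meant.

How it is judged (in metres and radians):
On the way, in this order (a step that is already met when the one before it is completed fails the run):
1. the burr has dropped into the slots: its flange lies on the adjusting ring (within 3 mm), centred within 4 mm, with the ring not yet turned beyond 0.45 rad (z of burr_flange in the frame of throat below 0.003 m and horizontal distance between burr_flange and throat below 0.004 m and value of joint ring below 0.45 rad), for 0.2 s.
2. the burr, still down, has turned the ring clockwise to its stop (0.72 rad or more) (value of joint ring above 0.72 rad and z of burr_flange in the frame of throat below 0.003 m), for 0.2 s.
At the end, for the whole second after the job is handed in: The burr lies in the throat with its flange on the ring (within 3 mm of flush, centred within 4 mm, upright within 0.05 rad), the ring stands at its stop (0.72 rad or more), and the burr is released and at rest (all of step 2 and z of burr_flange in the frame of throat above -0.003 m and horizontal distance between burr_flange and throat below 0.004 m and angle between burr_flange's own z axis and vertical below 0.05 rad and linear speed of burr below 0.01 m/s); the robot touches nothing.
It fails at once if the burr is pressed against the grinder with more than 35 N before it has dropped home (contact force between burr and grinder above 35 N and z of burr_flange in the frame of throat above 0.003 m).
It fails at once if the burr is wrenched against the grinder with more than 90 N (all its contacts together) (contact force between burr and grinder above 90 N).
It fails at once if the mug is moved more than 20 mm (distance of mug_mid from where it was at the start of the episode above 0.02 m).
It fails at once if the hopper is moved more than 20 mm (distance of hopper_mid from where it was at the start of the episode above 0.02 m).
It fails at once if the brush is moved more than 20 mm (distance of brush from where it was at the start of the episode above 0.02 m).
It also fails if it takes over 64 s, if anything falls off the work surface, if the arm or the gripper's body presses on something with over 40 N, if the wrist force passes 120 N, or if a joint passes its speed limit or range.

## Working session

There is one attempt and no reset: what is moved stays moved. The work goes in short steps, Python scripts to look and compute and a tool call to move; the robot and the scene stay as the last step left them, time stands still between calls to the robot, and variables do not carry over. Pictures are saved under pics/ and viewed, at most 10 in all, crops included, and the job is handed in when it is done.

Besides the shell and the picture viewer there is one more tool, called after "Request:" by a JSON object that holds its "name" and its "arguments", one argument or row to a line. carry_out: Moves the arm, as the interface text tells. Its arguments: {"type":"object","properties":{"rows":{"type":"array"},"newtons":{"type":"number"}},"required":["rows"]}

```bash
mkdir -p pics; ls; python3 - <<'E'
from rig import arm
import cv2, numpy as np
s=arm.read_state();print(s)
for c in("side","top"):
    im=arm.camera(c);cv2.imwrite(f"pics/{c}1.png",im)
    for t in("grinder","burr","burr_handle","ring","mug_mid","hopper_mid","brush"):
        for d in arm.find_in(c,t)[:4]:print(c,t,np.round(d["point"]),round(d["conf"],2))
    k=arm.calibration(c);print(k["camera_matrix"],np.round(k["cam_to_world"],3),[x for x in k])
E
```

```text
pics
{'clock': 0.0, 'joints': array([-1.40455492,  0.4352005 ,  0.02495904,  1.57411194, -0.01161976,
        1.13396942, -0.07507744]), 'qvel': array([ 6.33527834e-04,  9.94904596e-04,  1.15671215e-03, -7.22485592e-04,
       -7.84623786e-04,  8.54500887e-05, -1.68191906e-04]), 'joint_torque': array([-2.08742153e-03, -6.70465422e+01,  1.02393955e+00, -3.16205192e+01,
        1.54263672e-02,  1.26959893e-02, -2.18414453e-05]), 'tcp_pos': array([165.90523775, 601.99809825, 194.23405503]), 'orientation': array([-4.21079332e-01, -3.11315260e+00,  2.42129922e-03]), 'ft_force': array([0.08473161, 0.43580321, 0.04508934]), 'torque': array([-0.00908411,  0.00741161, -0.05842745]), 'grip_force': 0.0, 'width': 85.45458917721125}
side grinder [ 586. -155.  152.] 0.72
side burr [618. 300.  26.] 0.84
side burr [736. 287.  27.] 0.71
side burr [699. 425.  25.] 0.7
side burr [613. 187.  24.] 0.57
side burr_handle [739. 287.  26.] 0.81
side burr_handle [698. 425.  26.] 0.78
side burr_handle [613. 186.  20.] 0.73
side burr_handle [623. 297.  28.] 0.63
side ring [ 602. -110.  187.] 0.85
side mug_mid [
[... 735 characters left out ...]
99.  29.] 0.69
top burr_handle [735. 289.  31.] 0.66
top burr_handle [601. 414.  17.] 0.61
top ring [ 600. -114.  189.] 0.97
top mug_mid [422. 299.  27.] 0.92
top mug_mid [ 602. -113.  190.] 0.48
top hopper_mid [ 679. -363.   63.] 0.63
top brush [ 393. -273.   17.] 0.97
top brush [625. 300.  29.] 0.71
[[523.96273971   0.         267.44359702]
 [  0.         523.96273971 209.59998865]
 [  0.           0.           1.        ]] [[-1.600000e-02  9.870000e-01 -1.590000e-01  3.428960e+02]
 [-1.000000e+00 -1.600000e-02  1.000000e-03  4.122200e+01]
 [-2.000000e-03  1.590000e-01  9.870000e-01  1.371653e+03]
 [ 0.000000e+00  0.000000e+00  0.000000e+00  1.000000e+00]] ['camera_matrix', 'cam_to_world']
```

View pics/side1.png

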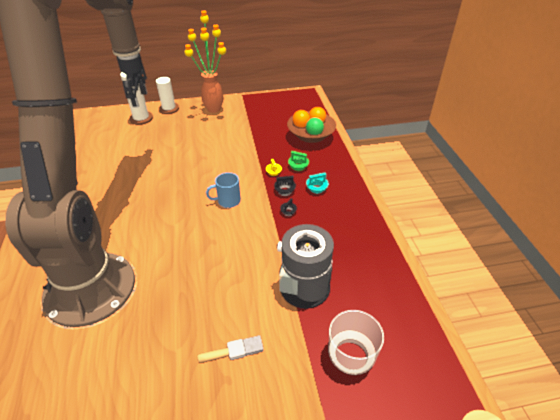

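View pics/top1.png

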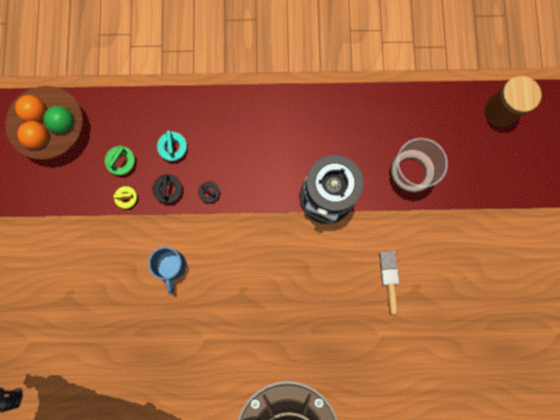

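```bash
cat > h.py <<'E'
from rig import arm
import cv2, numpy as np
from scipy.spatial.transform import Rotation as R
def pix2w(c,u,v,z,k=None):
    k=k or arm.calibration(c);K=k["camera_matrix"];T=k["cam_to_world"]
    d=T[:3,:3]@np.array([(u-K[0,2])/K[0,0],-(v-K[1,2])/K[1,1],-1]);o=T[:3,3]
    return o+d*(z-o[2])/d[2]
def w2pix(c,p,k=None):
    k=k or arm.calibration(c);K=k["camera_matrix"];T=k["cam_to_world"]
    q=T[:3,:3].T@(np.array(p)-T[:3,3]);return K[0,2]-K[0,0]*q[0]/q[2],K[1,2]+K[1,1]*q[1]/q[2]
E
python3 - <<'E'
from h import *
im=cv2.imread("pics/top1.png")
a=cv2.resize(im[164:214,142:192],(400,400),interpolation=cv2.INTER_CUBIC)
b=cv2.resize(im[158:208,310:360],(400,400),interpolation=cv2.INTER_CUBIC)
cv2.imwrite("pics/crop.png",np.hstack([cv2.convertScaleAbs(a,alpha=2.5,beta=20),b]))
s=arm.read_state();print(R.from_rotvec(s["orientation"]).as_matrix().round(3))
k=arm.calibration("wrist");print(k["camera_matrix"],k["cam_to_world"].round(3))
for t in("ring","burr","burr_handle"):
    for d in arm.silhouettes("top",t)[:5]:
        v,u=np.nonzero(d["mask"]);print(t,u.mean(),v.mean(),np.ptp(u)+1,np.ptp(v)+1,len(u),d["conf"])
E
```

```text
[[-0.964  0.266  0.   ]
 [ 0.266  0.964  0.   ]
 [-0.     0.    -1.   ]]
[[305.51983641   0.         277.26450306]
 [  0.         305.51983641 204.94460763]
 [  0.           0.           1.        ]] [[ 2.65000e-01 -9.20000e-01 -2.88000e-01  9.34240e+01]
 [ 9.64000e-01  2.53000e-01  7.80000e-02  6.23666e+02]
 [ 1.00000e-03 -2.99000e-01  9.54000e-01  3.74112e+02]
 [ 0.00000e+00  0.00000e+00  0.00000e+00  1.00000e+00]]
ring 330.9801950931126 188.6003547147502 67 69 3383 0.71
ring 335.0954861111111 181.69270833333334 38 38 576 0.63
burr 118.65124555160142 159.5711743772242 29 29 562 0.95
burr 170.53150242326333 145.54765751211633 30 30 619 0.88
burr 166.2888888888889 187.991452991453 29 29 585 0.8
burr 124.5635838150289 196.65028901734104 22 21 346 0.8
burr 208.8063583815029 191.4277456647399 23 22 346 0.71
burr_handle 166.38078291814946 187.61565836298934 29 28 562 0.96
burr_handle 118.75510204081633 159.4025974025974 29 29 539 0.91
burr_handle 208.05537459283389 191.00325732899023 22 21 307 0.77
burr_handle 171.15875613747954 145.36661211129297 30 28 611 0.66
burr_handle 124.91614906832298 196.40062111801242 22 21 322 0.56
```

View pics/crop.png

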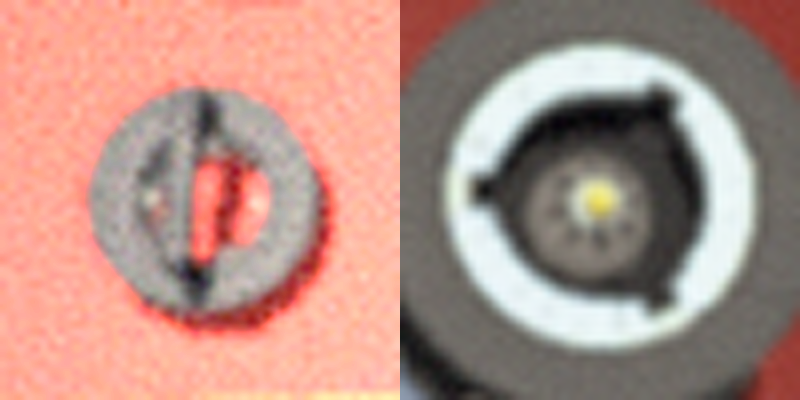

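```bash
python3 - <<'E'
from h import *
im=cv2.imread("pics/top1.png")
print("burr",pix2w("top",166.3,188,26)); print("ring ctr",pix2w("top",335.1,181.7,190), pix2w("top",310-0.5+200/8,158-.5+197/8,190))
s=arm.read_state();M=R.from_rotvec(s["orientation"]).as_matrix()
t=pix2w("top",166.3,188,26);t[2]=195;print(M.T@(t-s["tcp_pos"]))
E
```

```text
burr [621.48942863 304.17588009  26.        ]
ring ctr [ 595.84324047 -116.58381339  190.        ] [ 594.8667346  -115.16553674  190.        ]
[-5.18395843e+02 -1.66678464e+02  2.75996035e-02]
```

Request:
{"name": "carry_out", "arguments": {
  "rows": [
    [0, [-0.058, -0.0185, 0], -0.03],
    [0, [-0.115, -0.037, 0], -0.06],
    [0, [-0.173, -0.0555, 0], -0.09],
    [0.2, [-0.23, -0.074, 0], -0.12],
    [0.2, [-0.288, -0.0925, 0], -0.15],
    [0.3, [-0.346, -0.111, 0], -0.18],
    [0.3, [-0.403, -0.1295, 0], -0.21],
    [0.3, [-0.461, -0.148, 0], -0.23],
    [0.3, [-0.518, -0.167, 0], -0.23],
    [0.3, [-0.518, -0.167, 0], -0.23],
    [0.3, [-0.518, -0.167, 0], -0.23]
  ]
}}

```text
clock: 2.33
tcp_pos: [620.6, 304.2, 194.7]
orientation: [-0.062, -3.14, -0.001]
ft_force: [-0.6, 1.7, -0.1]
width: 59.6
grip_force: 0.0
```

```bash
python3 - <<'E'
from h import *
s=arm.read_state();M=R.from_rotvec(s["orientation"]).as_matrix();k=arm.calibration("wrist");im=arm.camera("wrist");cv2.imwrite("pics/w1.png",im)
np.save("k1.npy",k,allow_pickle=True);print(s["clock"],s["joints"].round(2),s["tcp_pos"],M.round(3),k["cam_to_world"].round(3))
for d in arm.find_in("wrist","burr_handle"):print(d["point"],d["conf"])
for d in arm.silhouettes("wrist","burr"):
    v,u=np.nonzero(d["mask"]);print(u.mean(),v.mean(),u.min(),u.max(),v.min(),v.max(),d["conf"])
E
```

```text
2.325 [-0.6   0.55  0.11  1.39 -0.06  1.21  1.05] [620.62916282 304.2448137  194.67715467] [[-0.999  0.039 -0.001]
 [ 0.039  0.999  0.   ]
 [ 0.001  0.    -1.   ]] [[ 3.90000e-02 -9.54000e-01 -2.98000e-01  5.45544e+02]
 [ 9.99000e-01  3.70000e-02  1.00000e-02  3.08080e+02]
 [ 1.00000e-03 -2.98000e-01  9.55000e-01  3.73810e+02]
 [ 0.00000e+00  0.00000e+00  0.00000e+00  1.00000e+00]]
[613.9, 191.9, 21.1] 0.93
[621.7, 305.9, 30.7] 0.82
[734.1, 291.1, 30.6] 0.68
[698.3, 428.3, 27.2] 0.61
[601.3, 411.2, 17.7] 0.59
382.2051792828685 239.42988047808765 350 412 209 274 0.93
371.40922358435495 159.60128429655575 346 398 135 183 0.89
270.8338802296965 270.4462674323216 241 301 241 306 0.63
276.09621186724775 181.0100569896078 243 309 148 216 0.62
```

View pics/w1.png

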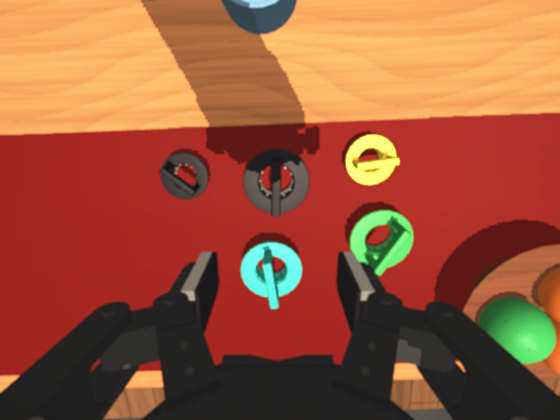

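```bash
python3 - <<'E'
from h import *
k=np.load("k1.npy",allow_pickle=True).item()
print(pix2w(0,276.1,181,26,k),[pix2w(0,276.5,v,65,k).round(1) for v in (157,185,214)])
im=cv2.imread("pics/w1.png")[140:224,230:322]
cv2.imwrite("pics/w1c.png",cv2.convertScaleAbs(cv2.resize(im,None,fx=7,fy=7,interpolation=cv2.INTER_CUBIC),alpha=2.5,beta=20))
for y in (0,):
  for r in (-30,0,30): print(r,w2pix(0,[621.5+r,304.5,65],k))
E
```

```text
[624.87518615 304.1164752   26.        ] [array([591.2, 305.9,  65. ]), array([620.2, 304.8,  65. ]), array([652. , 303.6,  65. ])]
-30 (np.float64(275.0780513715463), np.float64(157.31256515725826))
0 (np.float64(276.25214236625243), np.float64(186.19384204950234))
30 (np.float64(277.3619240201677), np.float64(213.49318373696858))
```

View pics/w1c.png

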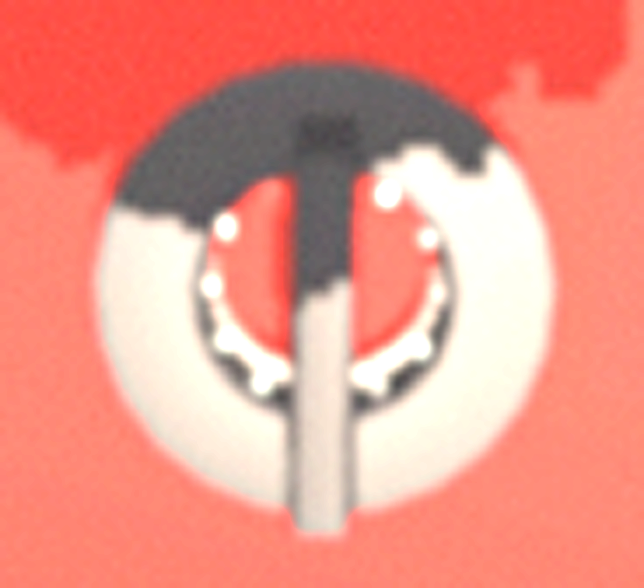

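Request:
{"name": "carry_out", "arguments": {
  "rows": [
    [0.3, [-0.001, 0.0005, 0.05], 0],
    [0.3, [-0.001, 0.0005, 0.1], 0],
    [0.3, [-0.001, 0.0005, 0.14], 0],
    [0.3, [-0.001, 0.0005, 0.154], 0],
    [0.3, [-0.001, 0.0005, 0.154], 0],
    [1, [-0.001, 0.0005, 0.154], 0],
    [1, [-0.001, 0.0005, 0.154], 0],
    [1, [-0.001, 0.0005, 0.154], 0],
    [1, [-0.001, 0.0005, 0.154], 0],
    [1, [-0.001, 0.0005, 0.154], 0],
    [1, [-0.001, 0.0005, 0.154], 0]
  ],
  "newtons": 80
}}

```text
clock: 3.85
tcp_pos: [622.0, 304.4, 41.0]
orientation: [-0.061, -3.141, -0.0]
ft_force: [0.0, -0.4, 0.6]
width: -0.2
grip_force: 0.0
```

```bash
python3 - <<'E'
from h import *
s=arm.read_state();print(s["clock"],s["width"],s["grip_force"],s["ft_force"])
w=arm.camera("wrist");a=arm.camera("side");cv2.imwrite("pics/w2.png",np.hstack([cv2.resize(w,(400,300)),cv2.resize(a[120:220,220:353],(400,300))]))
E
```

```text
3.85 -0.15573354172087034 0.0 [ 0.02772501 -0.35702758  0.55573367]
```

View pics/w2.png

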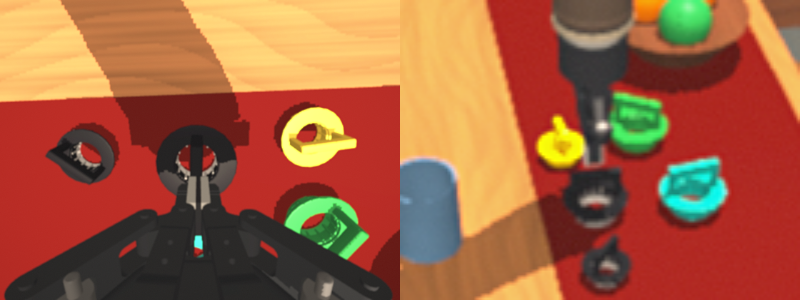

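```bash
python3 - <<'E'
from h import *
s=arm.read_state();t=s["tcp_pos"];print(t)
print("side tcp",w2pix("side",t),"bar?",w2pix("side",[621.5,304.7,58]))
print("wrist tcp",w2pix("wrist",t), "up19",w2pix("wrist",t+[0,0,19]))
k=arm.calibration("wrist")
for d in arm.find_in("side","burr_handle")+arm.find_in("wrist","burr_handle"):print(d)
for n in("side","wrist"):
  for d in arm.silhouettes(n,"burr"):
    v,u=np.nonzero(d["mask"]);print(n,u.min(),u.max(),v.min(),v.max(),u.mean(),v.mean())
E
```

```text
[622.05905012 304.3955019   40.97597615]
side tcp (np.float64(283.34589418843416), np.float64(181.22412384360393)) bar? (np.float64(283.1679553384409), np.float64(177.4107457744503))
wrist tcp (np.float64(275.4261885806172), np.float64(234.02031656874615)) up19 (np.float64(275.26618037090475), np.float64(246.92699816739017))
{'point': [735.8, 286.6, 25.5], 'conf': 0.9}
{'point': [623.3, 294.0, 28.2], 'conf': 0.63}
{'point': [699.4, 422.1, 26.3], 'conf': 0.53}
{'point': [609.8, 183.9, 19.8], 'conf': 0.52}
{'point': [612.2, 193.7, 20.1], 'conf': 0.91}
{'point': [600.0, 412.3, 19.9], 'conf': 0.84}
{'point': [684.5, 440.2, 32.5], 'conf': 0.78}
{'point': [615.4, 302.9, 27.2], 'conf': 0.65}
{'point': [711.7, 301.9, 26.0], 'conf': 0.6}
side 274 294 176 196 284.07246376811594 185.4840579710145
side 266 279 162 175 272.7226277372263 169.36496350364965
side 290 308 152 170 298.4026845637584 161.1744966442953
side 307 327 174 193 317.09404388714734 183.36050156739813
side 280 295 199 215 288.11538461538464 208.02747252747253
side 328 382 310 374 354.1195652173913 340.8526570048309
wrist 394 498 149 233 440.78763690365696 191.9563764618526
wrist 399 514 274 360 459.64917412250514 312.4938059187887
wrist 218 331 175 271 274.5508559919436 219.88332614012373
wrist 64 160 180 258 115.7117136659436 218.57462039045552
wrist 273 283 329 346 277.8789808917197 337.5732484076433
```

Request:
{"name": "carry_out", "arguments": {
  "rows": [
    [0.3, [0, 0, 0], 0],
    [0.3, [0, 0, 0], 0],
    [0.3, [0, 0, 0], 0],
    [0.3, [0, 0, 0.006], 0],
    [0.3, [0, 0, 0.012], 0],
    [0.3, [0, 0, 0.012], 0]
  ],
  "newtons": 80
}}

```text
clock: 4.9
tcp_pos: [621.5, 304.1, 28.1]
orientation: [-0.061, -3.14, 0.001]
ft_force: [0.3, -0.2, -0.1]
width: 59.7
grip_force: 0.0
```

```bash
python3 - <<'E'
from h import *
s=arm.read_state();t=s["tcp_pos"];print(t,s["ft_force"])
w=arm.camera("wrist");a=arm.camera("side");cv2.imwrite("pics/w3.png",np.hstack([cv2.resize(w[140:380,150:410],(433,400)),cv2.resize(a[135:215,245:320],(375,400),interpolation=cv2.INTER_CUBIC)])[:, :800])
print(w2pix("side",t),w2pix("wrist",t))
E
```

```text
[621.46261954 304.11994382  28.06445191] [ 0.32435095 -0.23370778 -0.10283766]
(np.float64(283.19712871812146), np.float64(184.12053100578794)) (np.float64(275.02033315758615), np.float64(232.78381726207428))
```

View pics/w3.png

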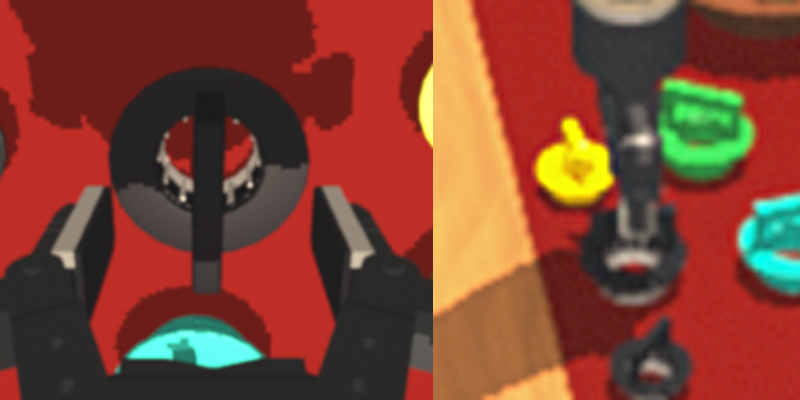

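Request:
{"name": "carry_out", "arguments": {
  "rows": [
    [0.3, [0, 0, 0.005], 0],
    [0.3, [0, 0, 0.009], 0],
    [0.7, [0, 0, 0.009], 0],
    [1, [0, 0, 0.009], 0],
    [1, [0, 0, 0.009], 0],
    [1, [0, 0, 0.009], 0],
    [1, [0, 0, 0.009], 0]
  ],
  "newtons": 60
}}

```text
clock: 5.88
tcp_pos: [622.2, 304.4, 20.2]
orientation: [0.061, 3.141, 0.0]
ft_force: [0.2, -0.7, 0.6]
width: 7.8
grip_force: 61.9
```

Request:
{"name": "carry_out", "arguments": {
  "rows": [
    [1, [0, 0, -0.02], 0],
    [1, [0, 0, -0.06], 0],
    [1, [0, 0, -0.11], 0],
    [1, [0, 0, -0.16], 0],
    [1, [0, 0, -0.21], 0],
    [1, [0, 0, -0.25], 0],
    [1, [0.002, -0.05, -0.25], 0.06],
    [1, [0.004, -0.1, -0.25], 0.12],
    [1, [0.006, -0.15, -0.25], 0.18],
    [1, [0.008, -0.2, -0.25], 0.24],
    [1, [0.01, -0.25, -0.25], 0.3],
    [1, [0.01, -0.3, -0.25], 0.35]
  ]
}}

```text
clock: 7.38
tcp_pos: [599.9, 3.5, 271.5]
orientation: [0.609, 3.081, 0.001]
ft_force: [0.3, -0.3, -2.1]
width: 7.9
grip_force: 61.6
```

Request:
{"name": "carry_out", "arguments": {
  "rows": [
    [1, [0, 0, 0], 0],
    [1, [0, 0, 0], 0],
    [1, [0, 0, 0], 0]
  ]
}}

```text
clock: 7.75
tcp_pos: [600.4, 6.7, 270.3]
orientation: [0.603, 3.083, 0.001]
ft_force: [0.1, 0.0, -1.7]
width: 8.0
grip_force: 61.7
```

```bash
python3 - <<'E'
from h import *
s=arm.read_state();M=R.from_rotvec(s["orientation"]).as_matrix();k=arm.calibration("wrist");w=arm.camera("wrist");a=arm.camera("side")
np.save("k4.npy",k,allow_pickle=True);cv2.imwrite("pics/w4raw.png",w);cv2.imwrite("pics/s4raw.png",a)
t=s["tcp_pos"];print(s["clock"],t,M.round(3),s["ft_force"],s["joints"].round(2),s["width"])
u,v=w2pix("side",t+[0,0,20]);print(u,v);u=int(u);v=int(v)
cv2.imwrite("pics/w4.png",np.hstack([w[:400,:500],cv2.resize(cv2.convertScaleAbs(a[v-30:v+50,u-30:u+30],alpha=1.8,beta=15),(300,400),interpolation=cv2.INTER_CUBIC)]))
for d in arm.silhouettes("wrist","ring"):
    vv,uu=np.nonzero(d["mask"]);print(uu.min(),uu.max(),vv.min(),vv.max(),uu.mean(),vv.mean(),d["conf"])
print([ (d["point"],d["conf"]) for d in arm.find_in("wrist","ring")], w2pix(0,[595.4,-115.9,190],k))
E
```

```text
7.75 [600.40119796   6.7366112  270.34556817] [[-0.926  0.377  0.   ]
 [ 0.377  0.926  0.001]
 [ 0.     0.001 -1.   ]] [ 0.12689999  0.00688158 -1.73482388] [-0.29  0.34  0.26  1.54 -0.09  1.27  1.17] 8.024197833642026
297.7742836467435 180.43892055268574
106 202 199 286 151.9149282037388 243.27282579246815 0.73
[([591.7, -115.0, 188.3], 0.67)] (np.float64(150.5508258616257), np.float64(242.28566440567278))
```

View pics/w4.png

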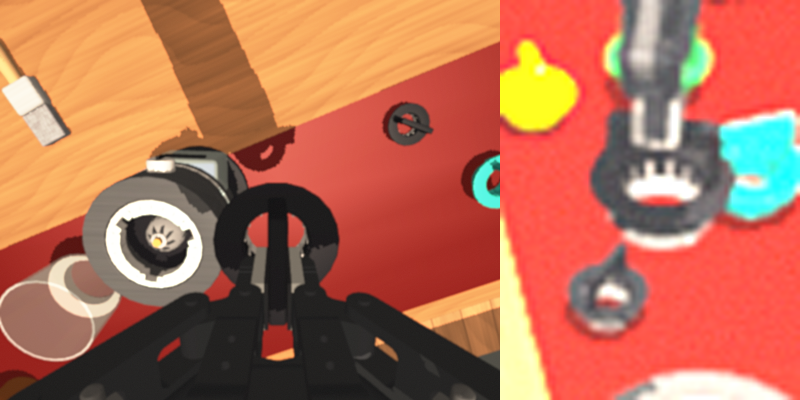

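```bash
cat > meas.py <<'E'
from h import *
from scipy.optimize import least_squares
def circ(P):
    f=lambda q:np.hypot(P[:,0]-q[0],P[:,1]-q[1])-q[2]
    r=least_squares(f,[*P.mean(0),45],loss="soft_l1",f_scale=0.7);return r.x,np.abs(f(r.x)).mean()
def rect(im,k,c,z,half=60,s=8):
    n=int(2*half*s);src=np.float32([[w2pix(0,[c[0]+a*half,c[1]+b*half,z],k)] for a,b in((1,1),(1,-1),(-1,-1),(-1,1))])
    H=cv2.getPerspectiveTransform(src,np.float32([[0,0],[n,0],[n,n],[0,n]]));return cv2.warpPerspective(im,H,(n,n),flags=cv2.INTER_CUBIC)
# rectified: up=+x, left=+y
def edges(g,c0,half,s,r0,r1,sign,angs):
    P=[];n=half*s
    for a in angs:
        rr=np.arange(r0,r1,.25);x=c0[0]+rr*np.cos(a);y=c0[1]+rr*np.sin(a)
        val=cv2.remap(g,np.float32(n-y*s)[None],np.float32(n-x*s)[None],cv2.INTER_LINEAR)[0].astype(float)
        d=sign*np.gradient(cv2.GaussianBlur(val[None],(0,0),3)[0]);i=d.argmax();P.append([x[i],y[i]])
    return np.array(P)
E
cat > m1.py <<'E'
from meas import *
A=np.radians(np.arange(0,360,3))
c=np.array([595.4,-115.9])
for cam,f in(("wrist","w4raw"),("top","top1")):
    k=np.load("k4.npy",allow_pickle=True).item() if cam=="wrist" else arm.calibration("top")
    im=cv2.imread(f"pics/{f}.png");g=cv2.cvtColor(rect(im,k,c,190),cv2.COLOR_BGR2GRAY)
    o,e=circ(edges(g,(0,0),60,8,38,52,-1,A));b,e2=circ(edges(g,o[:2],60,8,26,42,1,A))
    print(cam,"outer",c+o[:2],o[2],e,"bore",c+b[:2],b[2],e2)
    # slot angle: darkness at r=34.5
    th=np.radians(np.arange(0,360,.5));v=np.zeros(len(th))
    for r in(33,34,35): v+=cv2.remap(g,np.float32(480-8*(o[1]+r*np.sin(th)))[None],np.float32(480-8*(o[0]+r*np.cos(th)))[None],cv2.INTER_LINEAR)[0]
    w=np.clip(np.median(v)-v-60,0,None);
    print("slot mod120:",np.degrees(np.angle((w*np.exp(3j*th)).sum()))/3)
    for a0 in (-31,89,209):
        d=(np.degrees(th)-a0+180)%360-180;m=abs(d)<25;print(a0+(w*d)[m].sum()/w[m].sum(),end=" ")
    print()
k=np.load("k4.npy",allow_pickle=True).item();im=cv2.imread("pics/w4raw.png")
c=np.array([600.4,6.7]);R_=rect(im,k,c,278).astype(np.float32)
g=np.uint8(np.clip(R_[...,2],0,255))
P=edges(g,(0,0),60,8,30,52,1,np.radians(np.r_[95:265:3]))
q,e=circ(P);print("flange",c+q[:2],q[2],e)
cv2.imwrite("pics/rect.png",cv2.resize(g,(400,400)))
E
python3 m1.py
```

```text
wrist outer [ 599.38473752 -114.67687637] 44.55489606523109 0.14240157474365253 bore [ 599.4682245  -115.19048776] 30.9669535067236 1.299989534106751
slot mod120: -33.72865703139712
-34.164150582839675 86.5296818928289 206.30997633768416 
top outer [ 595.22715401 -115.49300606] 44.34222511023753 0.2150842956162169 bore [ 595.07268109 -115.6545421 ] 30.672444395740033 1.353964215117487
slot mod120: -33.17233521787002
-33.50387089090043 86.640205864005 207.40551441417614 
flange [608.54650273   2.4572704 ] 44.542568368862085 1.603211439964399
```

```bash
cat > m2.py <<'E'
from meas import *
k=np.load("k4.npy",allow_pickle=True).item();im=cv2.imread("pics/w4raw.png").astype(int)
# flange: dark vs table; radial edges in raw image from (277,238)
sat=im.max(2)  # red/wood bright, burr dark
g=cv2.GaussianBlur(sat.astype(np.float32),(0,0),0.8)
P=[]
for a in np.radians(np.r_[-20:201:3]):
    r=np.arange(50,75,.25);u=277+r*np.cos(a);v=238-r*np.sin(a)
    x=cv2.remap(g,np.float32(u)[None],np.float32(v)[None],cv2.INTER_LINEAR)[0];d=np.gradient(x);i=d.argmax()
    if d[i]>2:P.append((u[i],v[i],np.degrees(a)))
P=np.array(P)
for z in(270,274,278):
    W=np.array([pix2w(0,u,v,z,k)[:2] for u,v,_ in P]);q,e=circ(W);print(z,q,e)
f=lambda q:[np.hypot(*(pix2w(0,u,v,q[2],k)[:2]-q[:2]))-39 for u,v,_ in P]
r=least_squares(f,[600,6,278],loss="soft_l1",f_scale=.5);print("free z",r.x,np.abs(f(r.x)).mean(),len(P))
for (u,v,a),e in list(zip(P,f(r.x)))[::6]:print(int(a),round(u,1),round(v,1),round(e,2))
E
python3 m2.py
```

```text
270 [606.38160413   4.79884004  40.19766965] 0.6524434234034405
274 [604.69251384   5.49559689  39.30308266] 0.6382287552550354
278 [603.00343171   6.19234736  38.40850666] 0.6240189405596026
free z [604.14104351   5.74999431 275.39809264] 0.6300581949942798 71
-20 334.8 259.0 -0.21
-2 338.5 240.1 -0.12
16 335.2 221.3 -0.07
34 325.5 205.3 -0.25
52 312.2 192.9 0.02
70 296.2 185.4 -0.02
88 278.9 182.5 -0.15
106 261.6 184.4 -0.43
124 244.3 189.5 0.24
142 229.7 201.1 -0.19
169 215.4 226.0 -0.39
187 202.8 247.1 6.57
```

Request:
{"name": "carry_out", "arguments": {
  "rows": [
    [1, [-0.014, -0.038, 0], 0],
    [1, [-0.028, -0.076, 0], 0],
    [1, [-0.0417, -0.114, 0], 0],
    [1, [-0.0417, -0.114, 0], 0],
    [1, [-0.0417, -0.114, 0.025], 0],
    [1, [-0.0417, -0.114, 0.05], 0],
    [1, [-0.0417, -0.114, 0.05], 0],
    [1, [-0.0417, -0.114, 0.05], 0]
  ]
}}

```text
clock: 8.95
tcp_pos: [596.4, -115.8, 221.0]
orientation: [0.606, 3.082, 0.0]
ft_force: [-1.0, -0.1, -1.7]
width: 8.0
grip_force: 61.6
```

```bash
python3 - <<'E'
from h import *
s=arm.read_state();M=R.from_rotvec(s["orientation"]).as_matrix();print(s["tcp_pos"],s["ft_force"],s["torque"],M[:2,:2])
t=np.array([596.0,-114.8,s["tcp_pos"][2]]);print((M.T@(t-s["tcp_pos"])).round(2))
E
```

```text
[ 596.36781729 -115.76913216  220.96057825] [-1.02533572 -0.13176071 -1.66597915] [-0.01852926 -0.06869615 -0.02455718] [[-0.92560934  0.37847897]
 [ 0.37847922  0.92560979]]
[ 0.71  0.76 -0.  ]
```

Request:
{"name": "carry_out", "arguments": {
  "rows": [
    [1, [0.0007, 0.0007, 0.005], 0],
    [1, [0.0007, 0.0007, 0.01], 0],
    [1, [0.0007, 0.0007, 0.014], 0],
    [1, [0.0007, 0.0007, 0.018], 0],
    [1, [0.0007, 0.0007, 0.021], 0],
    [1, [0.0007, 0.0007, 0.021], 0]
  ]
}}

```text
clock: 9.7
tcp_pos: [595.2, -115.4, 198.7]
orientation: [-0.607, -3.082, 0.0]
ft_force: [-0.2, 0.1, -1.0]
width: 7.9
grip_force: 61.6
```

Request:
{"name": "carry_out", "arguments": {
  "rows": [
    [1, [0, 0, 0.001], 0],
    [1, [0, 0, 0.002], 0],
    [1, [0, 0, 0.003], 0],
    [1, [0, 0, 0.003], 0]
  ]
}}

```text
clock: 10.2
tcp_pos: [595.5, -115.5, 196.1]
orientation: [0.607, 3.082, -0.0]
ft_force: [-0.2, 0.1, -0.4]
width: 8.0
grip_force: 61.8
```

Request:
{"name": "carry_out", "arguments": {
  "rows": [
    [1, [0, 0, 0.0005], 0],
    [1, [0, 0, 0.001], 0],
    [1, [0, 0, 0.001], 0]
  ]
}}

```text
clock: 10.58
tcp_pos: [595.5, -115.7, 195.7]
orientation: [0.607, 3.081, -0.0]
ft_force: [-2.2, -0.5, 5.1]
width: 8.2
grip_force: 62.6
```

Request:
{"name": "carry_out", "arguments": {
  "rows": [
    [1, [0, 0, -0.0003], 0.03],
    [1, [0, 0, -0.0003], 0.06],
    [1, [0, 0, -0.0003], 0.09],
    [1, [0, 0, -0.0003], 0.12],
    [1, [0, 0, -0.0003], 0.12]
  ]
}}

```text
clock: 11.2
tcp_pos: [595.6, -115.2, 195.2]
orientation: [0.792, 3.04, 0.0]
ft_force: [0.4, 0.7, 3.5]
width: 7.5
grip_force: 62.3
```

Request:
{"name": "carry_out", "arguments": {
  "rows": [
    [1, [0, 0, 0], 0.02],
    [1, [0, 0, 0], 0.04],
    [1, [0, 0, 0], 0.04]
  ]
}}

```text
clock: 11.58
tcp_pos: [595.2, -115.4, 195.1]
orientation: [-0.852, -3.023, 0.0]
ft_force: [-0.6, 0.5, 1.7]
width: 7.9
grip_force: 62.1
```

Request:
{"name": "carry_out", "arguments": {
  "rows": [
    [1, [0, 0, 0.0003], 0.02],
    [1, [0, 0, 0.0003], 0.04],
    [1, [0, 0, 0.0003], 0.04]
  ]
}}

```text
clock: 11.95
tcp_pos: [595.3, -115.1, 194.7]
orientation: [-0.912, -3.006, 0.0]
ft_force: [0.6, 0.8, -1.4]
width: 7.8
grip_force: 61.7
```

Request:
{"name": "carry_out", "arguments": {
  "rows": [
    [1, [0, 0, 0.001], 0],
    [1, [0, 0, 0.002], 0],
    [1, [0, 0, 0.002], 0]
  ]
}}

```text
clock: 12.32
tcp_pos: [595.4, -115.2, 192.9]
orientation: [0.911, 3.006, 0.0]
ft_force: [0.6, 0.8, -1.7]
width: 7.9
grip_force: 61.7
```

Lugs are in the slots; lower on to the seat.

Request:
{"name": "carry_out", "arguments": {
  "rows": [
    [1, [0, 0, 0.001], 0],
    [1, [0, 0, 0.002], 0],
    [1, [0, 0, 0.003], 0],
    [1, [0, 0, 0.004], 0],
    [1, [0, 0, 0.005], 0],
    [1, [0, 0, 0.005], 0]
  ]
}}

```text
clock: 13.08
tcp_pos: [595.4, -115.4, 187.9]
orientation: [0.912, 3.006, 0.0]
ft_force: [1.6, 1.8, -2.0]
width: 8.1
grip_force: 61.7
```

Request:
{"name": "carry_out", "arguments": {
  "rows": [
    [1, [0, 0, 0.001], 0],
    [1, [0, 0, 0.002], 0],
    [1, [0, 0, 0.002], 0]
  ]
}}

```text
clock: 13.45
tcp_pos: [595.4, -115.5, 186.0]
orientation: [0.912, 3.006, -0.0]
ft_force: [0.8, 0.9, -1.1]
width: 8.2
grip_force: 61.8
```

Request:
{"name": "carry_out", "arguments": {
  "rows": [
    [1, [0, 0, 0.0006], 0],
    [1, [0, 0, 0.0012], 0],
    [1, [0, 0, 0.0012], 0],
    [1, [0, 0, 0.0012], 0]
  ]
}}

```text
clock: 13.95
tcp_pos: [595.3, -115.7, 185.7]
orientation: [0.912, 3.006, 0.0]
ft_force: [-3.0, 0.6, 8.0]
width: 7.6
grip_force: 62.9
```

Request:
{"name": "carry_out", "arguments": {
  "rows": [
    [1, [0, 0, -0.0004], 0.05],
    [1, [0, 0, -0.0004], 0.1],
    [1, [0, 0, -0.0004], 0.15],
    [1, [0, 0, -0.0004], 0.2],
    [1, [0, 0, -0.0004], 0.25],
    [1, [0, 0, -0.0004], 0.3],
    [1, [0, 0, -0.0004], 0.3]
  ]
}}

```text
clock: 14.82
tcp_pos: [596.6, -114.3, 185.7]
orientation: [1.348, 2.836, 0.003]
ft_force: [4.4, 4.2, 1.8]
width: 8.2
grip_force: 62.3
```

```bash
cat > st.py <<'E'
from h import *
s=arm.read_state();M=R.from_rotvec(s["orientation"]).as_matrix()
print(s["clock"],s["tcp_pos"].round(1),"az",np.degrees(np.arctan2(M[1,0],M[0,0])).round(2),s["ft_force"].round(1),s["torque"].round(2),s["joints"].round(2))
E
python3 st.py
```

```text
14.825 [ 596.6 -114.3  185.7] az 129.16 [4.4 4.2 1.8] [ 1.02 -0.98  0.17] [-0.18  0.42  0.4   1.66 -0.18  1.1   0.96]
```

Request:
{"name": "carry_out", "arguments": {
  "rows": [
    [1, [0, 0, 0], 0.05],
    [1, [0, 0, 0], 0.1],
    [1, [0, 0, 0], 0.15],
    [1, [0, 0, 0], 0.2],
    [1, [0, 0, 0], 0.25],
    [1, [0, 0, 0], 0.25]
  ]
}}

```text
clock: 15.58
tcp_pos: [597.1, -114.1, 185.8]
orientation: [1.69, 2.646, 0.004]
ft_force: [5.8, 4.5, 0.5]
width: 8.1
grip_force: 62.2
```

```bash
python3 st.py
```

```text
15.575 [ 597.1 -114.1  185.8] az 114.87 [5.8 4.5 0.5] [ 1.12 -1.35  0.21] [-0.22  0.43  0.46  1.66 -0.21  1.1   0.74]
```

Request:
{"name": "carry_out", "arguments": {
  "rows": [
    [1, [0.0003, 0.001, 0], 0.04],
    [1, [0.0004, 0.0016, 0], 0.08],
    [1, [0.0004, 0.0016, 0], 0.12],
    [1, [0.0004, 0.0016, 0], 0.12]
  ]
}}

```text
clock: 16.08
tcp_pos: [597.5, -113.9, 185.7]
orientation: [1.85, 2.538, 0.002]
ft_force: [3.6, 3.4, 6.1]
width: 7.6
grip_force: 62.6
```

```bash
python3 st.py
```

```text
16.075 [ 597.5 -113.9  185.7] az 107.84 [3.6 3.4 6.1] [ 0.92 -0.95  0.18] [-0.24  0.44  0.49  1.66 -0.23  1.1   0.63]
```

Request:
{"name": "carry_out", "arguments": {
  "rows": [
    [1, [0.0003, 0.0003, 0], 0.04],
    [1, [0.0004, 0.0004, 0], 0.08],
    [1, [0.0004, 0.0004, 0], 0.1],
    [1, [0.0004, 0.0004, 0], 0.1]
  ]
}}

```text
clock: 16.58
tcp_pos: [597.7, -113.8, 185.7]
orientation: [1.975, 2.442, 0.001]
ft_force: [4.8, 2.6, 5.8]
width: 8.1
grip_force: 62.6
```

```bash
python3 st.py
```

```text
16.575 [ 597.7 -113.8  185.7] az 102.07 [4.8 2.6 5.8] [ 0.68 -1.04  0.23] [-0.26  0.44  0.52  1.66 -0.24  1.1   0.54]
```

Request:
{"name": "carry_out", "arguments": {
  "rows": [
    [1, [0, 0, 0], 0.03],
    [1, [0, 0, 0], 0.06],
    [1, [0, 0, 0], 0.08],
    [1, [0, 0, 0], 0.08]
  ]
}}

```text
clock: 17.08
tcp_pos: [597.9, -113.8, 185.7]
orientation: [2.07, 2.361, 0.002]
ft_force: [4.9, 3.1, 4.7]
width: 8.0
grip_force: 62.6
```

```bash
python3 st.py
```

```text
17.075 [ 597.9 -113.8  185.7] az 97.5 [4.9 3.1 4.7] [ 0.75 -1.21  0.36] [-0.27  0.44  0.54  1.66 -0.25  1.1   0.47]
```

Request:
{"name": "carry_out", "arguments": {
  "rows": [
    [1, [0, 0, 0], 0.03],
    [1, [0, 0, 0], 0.05],
    [1, [0, 0, 0], 0.05]
  ]
}}

```text
clock: 17.45
tcp_pos: [597.9, -113.9, 185.7]
orientation: [2.127, 2.309, 0.001]
ft_force: [4.9, 2.9, 5.3]
width: 7.9
grip_force: 66.6
```

```bash
python3 st.py
```

```text
17.45 [ 597.9 -113.9  185.7] az 94.7 [4.9 2.9 5.3] [ 0.53 -1.18  1.  ] [-0.28  0.44  0.55  1.66 -0.25  1.11  0.43]
```

Request:
{"name": "carry_out", "arguments": {
  "rows": [
    [1, [0, 0, 0], -0.03],
    [1, [0, 0, 0], -0.05],
    [1, [0, 0, 0], -0.05],
    [0.7, [0, 0, 0], -0.05],
    [0.5, [0, 0, 0], -0.05],
    [0.3, [0, 0, 0], -0.05],
    [0.3, [0, 0, 0], -0.05],
    [0.3, [0, 0, -0.03], -0.05],
    [0.3, [0, 0, -0.08], -0.05],
    [0.3, [0, 0, -0.13], -0.05],
    [0.3, [0, 0, -0.13], -0.05]
  ]
}}

```text
clock: 18.82
tcp_pos: [598.7, -114.9, 319.3]
orientation: [2.067, 2.358, 0.006]
ft_force: [-0.3, 0.2, -0.9]
width: 59.9
grip_force: 0.0
```

```bash
cat >m3.py <<'E'
from h import *
exec(open("st.py").read())
k=arm.calibration("wrist");w=arm.camera("wrist");t=arm.camera("top");a=arm.camera("side");cv2.imwrite("pics/w5raw.png",w)
cv2.imwrite("pics/w5.png",np.hstack([cv2.resize(w,(400,300)),cv2.resize(a[215:290,260:360],(400,300),interpolation=cv2.INTER_CUBIC)]))
for n in("top","side"):print(n,[(d["point"],d["conf"]) for d in arm.find_in(n,"burr")if d["point"][1]<0])
E
python3 m3.py
```

```text
18.825 [ 598.7 -114.9  319.3] az 97.53 [-0.3  0.2 -0.9] [0.01 0.02 0.01] [-0.29  0.36  0.58  1.45 -0.2   1.38  0.42]
top [([678.2, -378.2, 65.3], 0.69), ([606.7, -84.2, 193.0], 0.54)]
side [([592.6, -116.9, 192.6], 0.66)]
```

View pics/w5.png

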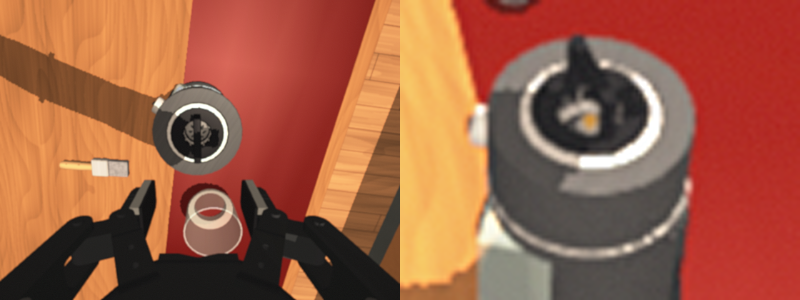

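```bash
python3 -c "
from rig import arm
print(arm.sign_off())"
```

```text
the job is handed in; nothing more can be done
None
```

The burr is in the throat with its flange flush. I turned it clockwise with the ring until the torque rose sharply (about 0.2 to 1.0 N m), which I took as the stop. I then released it and handed the job in; no verdict came back.

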